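Show a washed pan lid to the check camera

TASK

The enamel pan lid (the round one with a knob) stands on edge in one of the drainer's two slots, its far side caught under the upper tier. Draw it along its slot, away from the tier, until it is clear, lift it out without forcing it against the tier, and hold it up on edge in front of the check camera, 15 cm from the lens, centred on it and square to it, with the side without the knob facing the lens. Finish while still holding it there, steady and in the air; do not touch the camera with it, and leave the camera and the other kitchen things where they are.

Things in the scene. Friction and masses are not known exactly. Their poses are not given: they have to be found in the camera images.
- lid: White enamel pan lid: disc 150 mm across, 6 mm thick, outer 30 mm flat on both faces; low dome (11 mm high, 88 mm wide) and black knob (30 mm wide, its end 35 mm from the disc's mid-plane) on one side. 150-290 g. Origin: disc centre, mid-thickness. y: disc axis, to the knob side; x, z turn as it rolls. Starts on edge in a slot, centre 95 mm up, y along the drainer's y, leaning up to 0.12 rad
- drainer: Blue plastic folding drainer, fixed, x -170 to 200 mm, 260 mm wide. Origin on the counter between the slots; x along them towards the tier, z up. Two slots along x at y = -55 and 55 mm (lid in one, plate in the other), 9 mm wide, floor at 20 mm, rails up to 48 mm, stops at x = -152 and 152 mm. The lid's centre starts at x = 25 to 45 mm; below x = 5 mm the lid is wholly clear of the tier
- tier: The drainer's upper tier, a blue plastic shelf fixed to it, same origin and axes as the drainer: covers x = 80 to 200 mm, full width, underside at 182 mm, top at 192 mm (the standing lid's top is at 170 mm). Four posts at x = 105 and 193, y = -124 and 124 mm. The cup stands on it
- lens (a point): Front of the check camera's lens (38 mm barrel) on a black camera head 62 mm wide, 46 mm high. It looks level along the point's +y (x across, z up); height 170 to 220 mm above the counter, differing from run to run. The lid's centre belongs 150 mm along +y from this point at the same height, the lid's -y side (without knob) towards the lens
- camera: Foot and post of the check camera, fixed to the counter: origin on the counter; the post (16 mm thick, 284 mm high) stands 20 mm behind it (-y), and the lens is 60 mm ahead of it (+y)
- plate: White enamel plate of the lid's diameter and thickness (150 mm, 6 mm), with a flat 8 mm raised middle and no knob, on edge in the drainer's other slot, to be left there. Origin: centre of the disc; y is its axis
- cup: Terracotta cup, 76 mm across, 80 mm high, upright on the upper tier; origin at the centre of its underside
- spoon: Slotted steel spoon, 280 mm long, lying on the counter; origin at the middle of its length, handle to -x
- soap: White plastic soap dispenser with a press button, 68 mm across, 180 mm high; origin at the centre of its underside
- bowl: White enamel bowl, 110 mm across, 45 mm high; origin at the centre of its underside
- brush: Wooden dish brush lying on the counter, handle to -x
- jar: Closed glass jar, 72 mm across, 100 mm high; origin at the centre of its underside

How it is judged:
By the outcome, as a careful person would: the job done as asked, in the order asked, and still so for the second after the job is handed in, while the arm keeps its last pose, push and grip.
It also fails if it takes over 42 s, if anything falls off the work surface, if the arm or the gripper's body presses on something with over 40 N, if the wrist force passes 120 N, or if a joint passes its speed limit or range.

ROBOT

A 7-joint arm with a two-finger parallel gripper is mounted at the origin on the work surface. World frame = base frame: x ahead of the robot, y to its left, z up, the work surface at z = 0. Lengths are in m, angles in rad, forces in N, time in s.
With the tool pointing down it reaches from about 0.35 to 0.9 m from the base axis. Payload 8.1 kg.
Tool frame: the origin (TCP) lies at the very end of the fingers, on their centre line; the grasp point (between the pads) lies 19 mm behind it (arm.tcp_to_grasp is the distance from the TCP to the grasp point, in m); z points along the fingers, y is the line along which they close (so a half turn about z gives the same grasp; the last joint's range is limited). The gripper opens to 92 mm and grips with 3 to 60 N. Pads are 19 mm wide; open, the fingers measure 130 mm over their backs; the gripper's body (75 mm by 190 mm) begins 47 mm behind the grasp point.
Start: joints at [-1.248, 0.434, 0.025, 1.573, -0.012, 1.134, -0.075], TCP at [0.258, 0.569, 0.227] pointing down, gripper open.
Joint ranges: [-2.62, 2.62], [-0.44, 2.09], [-1.27, 1.32], [0.08, 2.57], [-1.32, 4.46], [0.12, 2], [-2.74, 2.74]. Speed limits (rad/s): [2.22, 2.22, 3.01, 3.01, 3.14, 3.14, 3.14].

INTERFACE

Orientations are given as a rotation vector (axis times angle).
In Python, from cell import arm, monitor, get_image gives the robot as it stands (arm), with the cameras as plain functions and the readings (monitor).
- The arm moves only by the tool creep_tool, called by a JSON object that holds its "name" and its "arguments", one argument or row to a line. Schema: {"type":"object","properties":{"deltas":{"type":"object","properties":{"dx":{"type":"array","items":{"type":"number"},"minItems":1,"maxItems":10},"dy":{"type":"array","items":{"type":"number"},"minItems":1,"maxItems":10},"dz":{"type":"array","items":{"type":"number"},"minItems":1,"maxItems":10},"turn":{"type":"array","items":{"type":"number"},"minItems":1,"maxItems":10},"jaw":{"type":"array","items":{"type":"number"},"minItems":1,"maxItems":10}},"additionalProperties":false,"required":["dx","dy","dz","turn","jaw"]},"squeeze":{"type":"number"},"only":{"type":"string"},"quiet":{"type":"boolean"},"lines":{"type":"string"}},"required":["deltas"],"additionalProperties":false}. deltas is an object with one list for each field, all of the same length, 1 to 10, a row being the entries at one place: dx, dy, dz (the shift in shares of the most that a row can go, 1 being 50 mm), turn (a turn about the tool's z in shares of pi/2 rad (1.0 is pi/2 rad)), jaw (the opening from 0.0 (shut) to 1.0 (fully open)); each row shifts and turns the commanded pose from where the row before left it, along the tool's axes as they then stand; what a row does not reach is not made up. A row lasts 1/10 s, in which the tool goes at most 0.05 m and 0.15 rad, less where a joint would pass 70% of its speed; a pose out of reach is approached as far as the arm can. The fingers move at their own pace and stop on an object; squeeze is the grip in N (left out, the last holds). Time passes only in rows, so rows that do not move let the fingers close. The tool returns the time, the measured TCP pose, the force, the opening and the grip force at its end. only (a regular expression) keeps the lines of the reply that match it, lines (a string "A,B") keeps lines A to B, and quiet returns only ok. Shift and turn numbers lie between -1 and 1, and a call with a number outside is refused. Input that does not fit is refused with a message, and nothing moves.
- monitor.observe(): the state, without advancing time (a new reading comes with each control period).
- get_image(name): name is "scene" or "top"; returns a dict with "image" (420x560x3 uint8, blue, green, red), "fx", "fy", "cx", "cy" (pixels), "cam_to_world" (4x4, takes a point from camera to world coordinates). Camera axes: x right, y down, z forward; pixel columns grow to the right and rows downward; lengths in m; the calibration is good to about 2 mm. A picture is of the moment at which its call begins. There is no depth.
- arm.sign_off(): hands the job in; it is judged then, once.
The state is a dict: "clock": time; "joints": joint angles; "dq": joint speeds; "joint_efforts": joint torques, N m; "position": TCP position; "ee_rot": TCP orientation; "force": force on the tool from outside, world axes, zero at the start; "ft_torque": the same for the moment, N m; "width": opening from 0.0 (shut) to 1.0 (fully open); "gripper_force": force on a finger pad.
Only numpy, scipy, OpenCV 4.12 (cv2) and the standard library are available. Lean on these libraries where they do the work, as an engineer would, in place of code of your own. Each camera call takes 0.05 s, during which the arm holds its last target. There are 200 camera calls.

## Working session

There is one attempt and no reset: what is moved stays moved. The work goes in short steps, Python scripts to look and compute and a tool call to move; the robot and the scene stay as the last step left them, time stands still between calls to the robot, and variables do not carry over. Pictures are saved under pics/ and viewed, at most 10 in all, crops included, and the job is handed in when it is done.

```bash
ls; mkdir -p pics; python3 - <<'E'
from cell import arm, monitor, get_image
import cv2,numpy as np
for n in("scene","top"):
    d=get_image(n);cv2.imwrite(f"pics/{n}0.png",d["image"]);print(n,d["fx"],d["fy"],d["cx"],d["cy"],np.round(d["cam_to_world"],4).tolist())
o=monitor.observe();print(o)
E
```

```text
cell.py
pics
scene 464.69275555656407 464.69275555656407 275.0377860511709 214.9639759898067 [[-0.77, 0.4693, -0.4323, 1.1904], [0.6378, 0.5843, -0.5019, 0.7268], [0.0171, -0.6622, -0.7492, 1.2281], [0.0, 0.0, 0.0, 1.0]]
top 394.1124887474406 394.1124887474406 279.2808556304523 206.2155457457332 [[-0.0028, -0.9814, 0.1921, 0.3866], [-0.9998, -0.0012, -0.0206, 0.0083], [0.0205, -0.1921, -0.9812, 1.112], [0.0, 0.0, 0.0, 1.0]]
{'clock': 0.1, 'joints': array([-1.24761163,  0.43512691,  0.02499596,  1.57397529, -0.01157702,
        1.13398499, -0.07509798]), 'dq': array([ 0.00064575, -0.00293822,  0.00025326, -0.00223534, -0.00024001,
       -0.00117404,  0.00201578]), 'joint_efforts': array([ 2.85086360e-03, -6.69126105e+01,  9.87635292e-01, -3.15145040e+01,
       -6.06117980e-02,  3.76404205e-02,  4.51893413e-05]), 'position': array([0.25803291, 0.56877068, 0.22605203]), 'ee_rot': array([-6.63871080e-01, -3.07051059e+00,  2.11026849e-03]), 'force': array([-0.9987281 ,  0.59786025,  0.26666249]), 'ft_torque': array([-0.03117507,  0.01207184, -0.02688026]), 'gripper_force': 0.0, 'width': 1.0010268738625323}
```

View pics/scene0.png

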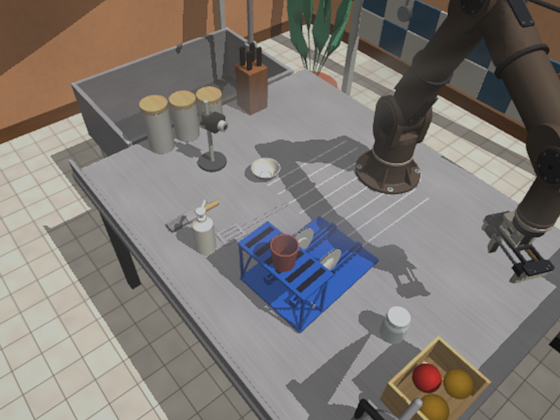

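View pics/top0.png

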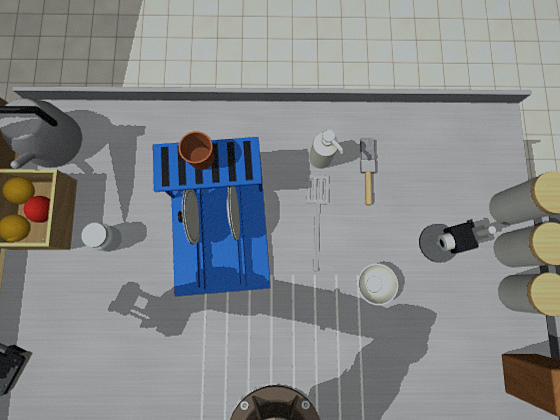

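The top view shows the lid in the left slot at about (190,217) with its knob to the left (+y), the plate at (235,212), and the check camera's lens near (445,241). I'll enlarge both areas.

```bash
python3 - <<'E'
import cv2,numpy as np
t=cv2.imread("pics/top0.png");s=cv2.imread("pics/scene0.png")
r=lambda im,x,y,w,h,W,H:cv2.resize(im[y:y+h,x:x+w],(W,H),interpolation=cv2.INTER_CUBIC)
a=r(t,145,130,130,170,455,595); b=r(t,410,210,90,60,345,230); c=r(s,190,90,60,85,255,360)
o=np.zeros((595,800,3),np.uint8);o[:,:455]=a;o[:230,455:]=b;o[232:592,455:710]=c
cv2.imwrite("pics/c1.png",o)
E
```

```text
(no output)
```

View pics/c1.png

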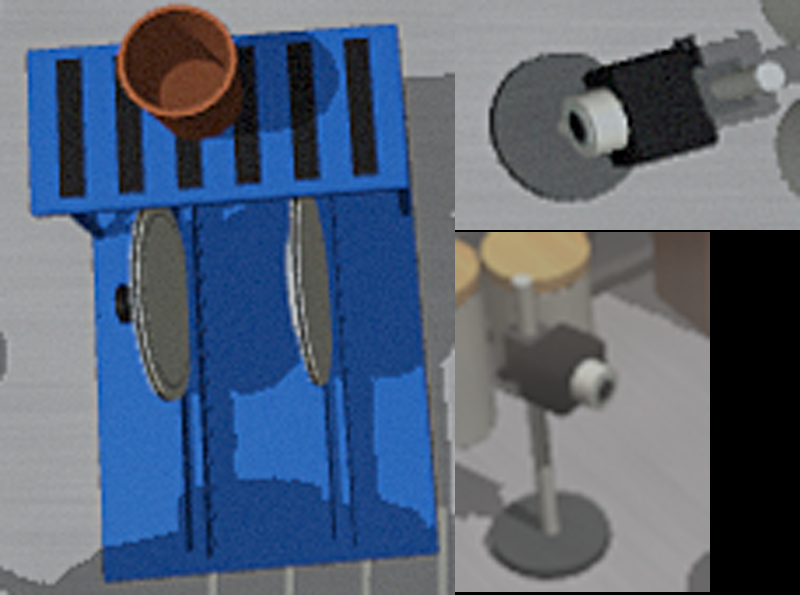

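The crops show these points, in crop pixels. Tier top corners are (28,48), (397,25), (410,190) and (33,215), and base near corners are (105,580) and (437,550). The lid outline runs between x of about 133 and 190 and ends near (168,400), with the knob on the left. The lens front is (575,122) from the top and (601,385) from the scene camera. Next I'll fit poses to these.

```bash
cat > h.py <<'E'
import cv2,numpy as np
from scipy.optimize import least_squares
from scipy.spatial.transform import Rotation as R
CAL={"scene":(464.6928,275.0378,214.964,np.array([[-0.77,0.4693,-0.4323,1.1904],[0.6378,0.5843,-0.5019,0.7268],[0.0171,-0.6622,-0.7492,1.2281],[0,0,0,1.]])),
"top":(394.1125,279.2809,206.2155,np.array([[-0.0028,-0.9814,0.1921,0.3866],[-0.9998,-0.0012,-0.0206,0.0083],[0.0205,-0.1921,-0.9812,1.112],[0,0,0,1.]]))}
def proj(n,P):
    f,cx,cy,T=CAL[n];p=(np.atleast_2d(P)-T[:3,3])@T[:3,:3]
    return p[:,:2]/p[:,2:]*f+[cx,cy]
def place(x,y,yaw,P): return np.atleast_2d(P)@R.from_euler('z',yaw).as_matrix().T+[x,y,0]
th=np.linspace(0,2*np.pi,73)
def disc(c,rot,r=.075,h=.003):
    return np.vstack([np.c_[r*np.cos(th),np.full(73,s*h),r*np.sin(th)] for s in(-1,1)])@rot.T+c
def hulld(n,P,pts):
    h=cv2.convexHull(proj(n,P).astype(np.float32))
    return np.array([cv2.pointPolygonTest(h,tuple(map(float,q)),True) for q in pts])
E
python3 - <<'E'
from h import *
A=lambda L:np.array(L)/3.5+[145,130]
B=lambda L:(np.array(L)-[455,0])/3.8333+[410,210]
C=lambda L:(np.array(L)-[455,232])/4.25+[190,90]
tier=A([[28,48],[397,25],[410,190],[33,215]]);base=A([[105,580],[437,550]])
TP=[[.2,.13,.192],[.2,-.13,.192],[.08,-.13,.192],[.08,.13,.192]]
def f(p):
    return np.r_[(proj("top",place(*p[:3],TP))-tier).ravel(),(proj("top",place(*p[:3],[[-.17,.13,p[3]],[-.17,-.13,p[3]]]))-base).ravel()]
d=least_squares(f,[.45,.15,0,.01]);print("drainer",d.x.round(4),d.fun.round(1))
D=d.x[:3]
lid=A([[188,375],[190,330],[183,270],[172,215],[133,290],[135,240],[145,365],[168,400]])
def pose(q):
    rl=R.from_euler('zx',[D[2],q[1]]).as_matrix()   # lean about drainer x
    c=place(*D,[[q[0],.055+q[2],.095]])[0]
    return c,rl
g=least_squares(lambda q:np.r_[hulld("top",disc(*pose(q)),lid),(q[1]/.12)*.3,q[2]/.005],[.035,0.01,0],diff_step=1e-3)
print("lid x,lean,dy",g.x.round(4),g.fun.round(1),"c",pose(g.x)[0].round(4))
def k(p):
    L=place(*p[:3],[[0,.06,p[3]]]);T=place(*p[:3],[[0,-.02,.284]]);F=place(*p[:3],[[0,0,.005]])
    return np.r_[(proj("top",L)-B([[575,122]])).ravel(),(proj("scene",L)-C([[601,385]])).ravel(),(proj("top",T)-B([[770,77]])).ravel(),(proj("scene",T)-C([[525,283]])).ravel(),.5*(proj("top",F)-B([[563,126]])).ravel(),.5*(proj("scene",F)-C([[548,535]])).ravel()]
c=least_squares(k,[.35,-.45,0,.2]);p=c.x
print("cam",p.round(4),c.fun.round(1))
L=place(*p[:3],[[0,.06,p[3]],[0,.21,p[3]]]);print("lens,target",L.round(4))
im=cv2.imread("pics/top0.png");z=cv2.resize(im[130:300,145:275],None,fx=3.5,fy=3.5,interpolation=2)
for P,col in((disc(*pose(g.x)),(0,0,255)),(place(*D,TP),(0,255,255)),(place(*D,[[-.15,y,.048] for y in(.0505,.0595)]+[[.08,y,.048] for y in(.0595,.0505)]),(0,255,0)),(place(*D,[[-.15,y,.048] for y in(-.0505,-.0595)]+[[.08,y,.048] for y in(-.0595,-.0505)]),(0,255,0))):
    cv2.polylines(z,[cv2.convexHull(((proj("top",P)-[145,130])*3.5).astype(np.int32))],True,col,1)
im=cv2.imread("pics/top0.png")[210:270,410:500];w=cv2.resize(im,(345,230),interpolation=2)
Q=place(*p[:3],[[0,.06,p[3]],[0,.0,p[3]],[-.031,.02,p[3]+.023],[.031,.02,p[3]+.023]])
for q in (proj("top",Q)-[410,210])*3.833: cv2.circle(w,tuple(q.astype(int)),3,(0,255,255),1)
o=np.zeros((595,800,3),np.uint8);o[:,:455]=z[:595];o[:230,455:]=w;cv2.imwrite("pics/o1.png",o)
E
```

```text
drainer [0.5325 0.1529 0.0744 0.0041] [-0.4 -0.3  0.7 -0.7  0.3 -0.6 -1.  -0.2  0.1  0.4  0.3  1.4]
lid x,lean,dy [ 0.0325 -0.0385  0.0049] [-0.4 -0.   0.7  0.  -0.3  0.   0.   0.2 -0.1  1. ] c [0.5605 0.2151 0.095 ]
cam [ 0.4927 -0.4451  0.2251  0.2098] [ 0.7  0.2 -0.7  0.5 -0.   0.  -1.6 -1.8 -3.5  0.9  1.8  0.8]
lens,target [[ 0.4793 -0.3866  0.2098]
 [ 0.4458 -0.2404  0.2098]]
```

View pics/o1.png

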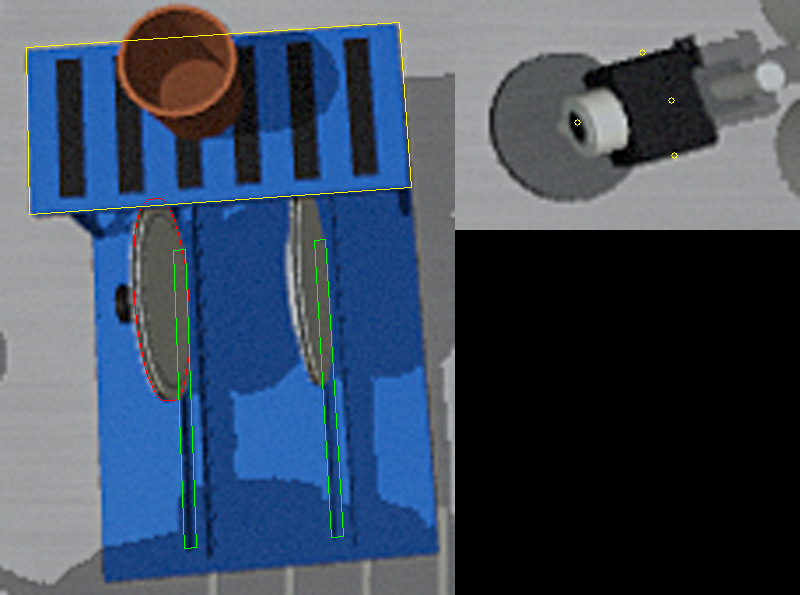

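The overlays agree: the lid leans slightly towards +y at the top. The camera yaw needs a closer look, so I'll take a bigger crop.

```bash
python3 - <<'E'
import cv2,numpy as np
t=cv2.imread("pics/top0.png");s=cv2.imread("pics/scene0.png")
a=cv2.resize(t[215:265,415:500],None,fx=9,fy=9,interpolation=2)[:, :]   #765x450 
a=cv2.resize(t[220:262,415:500],(510,252),interpolation=2)
b=cv2.resize(s[95:175,190:235],(270,480),interpolation=2)
o=np.zeros((480,785,3),np.uint8);o[:252,:510]=a;o[:480,512:782]=b;cv2.imwrite("pics/c2.png",o)
E
```

```text
(no output)
```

View pics/c2.png

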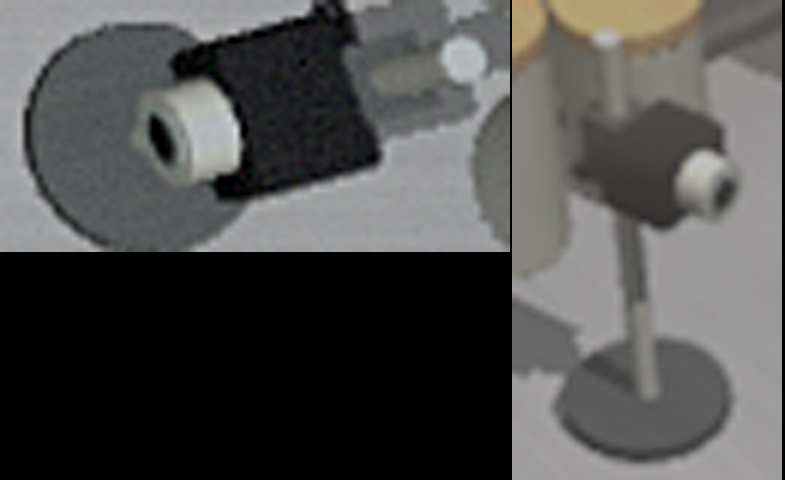

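The foot disc's centre, near (140,137) in the top crop, coincides with the post, so it belongs 20 mm behind the origin. I'll refit with that and with the pixel-centre correction.

```bash
python3 - <<'E'
from h import *
t=lambda L:(np.array([L])+.5)/6-.5+[415,220]
s=lambda L:(np.array([L])-[512,0]+.5)/6-.5+[190,95]
for useH in(0,1):
  def k(p):
    P=lambda x,y,z:place(*p[:3],[[x,y,z]])
    h=p[3];L=P(0,.06,h);T=P(0,-.02,.284);F=P(0,-.02,.008)
    r=[proj("top",L)-t([164,139]),proj("scene",L)-s([722,190]),proj("top",T)-t([464,60]),proj("scene",T)-s([607,38]),.6*(proj("top",F)-t([140,137])),.6*(proj("scene",F)-s([643,397]))]
    if useH: r+=[proj("top",P(.031,p[4],h+.023))-t([185,58]),proj("top",P(.031,p[5],h+.023))-t([315,14]),proj("top",P(-.031,p[6],h-.023))-t([228,197]),proj("top",P(-.031,p[7],h-.023))-t([378,160])]
    return np.concatenate(r).ravel()
  c=least_squares(k,[.35,-.45,0,.2,.02,-.02,.02,-.02]);p=c.x
  print("cam",p.round(4),c.fun.round(1))
  print("lens,target",place(*p[:3],[[0,.06,p[3]],[0,.21,p[3]]]).round(4).tolist())
from cell import arm, monitor, get_image
o=monitor.observe();Rm=R.from_rotvec(o["ee_rot"]).as_matrix();print(Rm.round(3))
G=np.array([.5608,.2135])+[.001,.001]
print("tool shift xy to lid",(Rm.T@np.r_[G-o["position"][:2],0]).round(4), "yaw of tool y-90",np.arctan2(Rm[1,1],Rm[0,1])-np.pi/2)
E
```

```text
cam [ 0.4929 -0.444   0.2634  0.2105  0.02   -0.02    0.02   -0.02  ] [-0.   0.1 -0.3 -0.  -0.4  0.1 -0.5 -0.4  0.   0.2  0.2 -0.2]
lens,target [[0.4772, -0.3861, 0.2105], [0.4382, -0.2412, 0.2105]]
cam [ 0.493  -0.4442  0.277   0.2094  0.0512 -0.0026  0.0331 -0.0298] [-0.   0.5 -0.2  0.1 -0.4 -0.1 -0.6 -0.4  0.   0.1  0.1 -0.2 -0.4 -1.2
 -0.1 -0.3  0.4  1.3  0.   0.1]
lens,target [[0.4766, -0.3865, 0.2094], [0.4355, -0.2422, 0.2094]]
[[-0.911  0.413 -0.   ]
 [ 0.413  0.911 -0.001]
 [-0.    -0.001 -1.   ]]
tool shift xy to lid [-4.230e-01 -1.971e-01  3.000e-04] yaw of tool y-90 -0.42586242644800376
```

Units first: shifts go in shares of 50 mm and turns go in shares of pi/2 rad. So -0.042 m is -0.84, -0.02 m is -0.4.

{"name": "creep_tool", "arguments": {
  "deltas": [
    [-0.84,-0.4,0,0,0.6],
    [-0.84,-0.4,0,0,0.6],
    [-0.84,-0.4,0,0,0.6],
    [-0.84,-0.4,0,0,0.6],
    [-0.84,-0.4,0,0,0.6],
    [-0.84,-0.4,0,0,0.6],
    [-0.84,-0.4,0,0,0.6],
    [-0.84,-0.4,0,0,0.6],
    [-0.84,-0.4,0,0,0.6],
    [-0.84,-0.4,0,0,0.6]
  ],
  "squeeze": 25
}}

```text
refused: deltas: the value is not of type 'object' (schema: type "object"). Nothing was moved.
```

I used the wrong layout. The manual says an object with one list for each field; once more.

{"name": "creep_tool", "arguments": {
  "deltas": {"dx": [-0.84,-0.84,-0.84,-0.84,-0.84,-0.84,-0.84,-0.84,-0.84,-0.84],"dy": [-0.4,-0.4,-0.4,-0.4,-0.4,-0.4,-0.4,-0.4,-0.4,-0.4],"dz": [0,0,0,0,0,0,0,0,0,0],"turn": [0,0,0,0,0,0,0,0,0,0],"jaw": [0.6,0.6,0.6,0.6,0.6,0.6,0.6,0.6,0.6,0.6]},
  "squeeze": 25
}}

```text
clock: 1.1
position: [0.5588, 0.2119, 0.2265]
ee_rot: [-0.664, -3.07, 0.0]
force: [0.1, 0.1, 0.1]
width: 0.599
gripper_force: 0.0
```

{"name": "creep_tool", "arguments": {
  "deltas": {"dx": [0,0,0,0,0,0,0],"dy": [0,0,0,0,0,0,0],"dz": [0,0,0,0,0,0,0],"turn": [-0.0796,-0.0796,-0.0796,-0.0796,0,0,0],"jaw": [0.6,0.6,0.6,0.6,0.6,0.6,0.6]}
}}

```text
clock: 1.8
position: [0.5579, 0.2135, 0.2266]
ee_rot: [0.112, -3.139, 0.0]
force: [-0.5, -0.4, 0.7]
width: 0.603
gripper_force: 0.0
```

```bash
cat > rel.py <<'E'
import sys
from h import *
from cell import arm, monitor, get_image
o=monitor.observe();M=R.from_rotvec(o["ee_rot"]).as_matrix()
x,y,z,yaw=map(float,sys.argv[1:])
e=yaw-(np.arctan2(M[1,1],M[0,1])-np.pi/2)
print("tool shift",(M.T@(np.array([x,y,z])-o["position"])).round(4),"turn about tool z",round(-e,4),"clock",o["clock"],"F",o["force"].round(1),"pos",o["position"].round(4))
E
python3 rel.py 0.562 0.2145 0.142 0.0744
```

```text
tool shift [-0.0041  0.0007  0.0846] turn about tool z -0.0032 clock 1.8 F [-0.5 -0.4  0.7] pos [0.5579 0.2135 0.2266]
```

In the tool's units: 0.015 m is 0.3, -0.004 m is -0.08, -0.003 rad / 1.5708 = -0.0019.

{"name": "creep_tool", "arguments": {
  "deltas": {"dx": [-0.08,0,0,0,0,0,0,0],"dy": [0.02,0,0,0,0,0,0,0],"dz": [0.3,0.3,0.3,0.2,0.2,0.2,0.2,0],"turn": [-0.0019,0,0,0,0,0,0,0],"jaw": [0.6,0.6,0.6,0.6,0.6,0.6,0.6,0.6]}
}}

```text
clock: 2.6
position: [0.5612, 0.2145, 0.1402]
ee_rot: [0.121, -3.137, 0.001]
force: [1.4, 0.1, -0.3]
width: 0.602
gripper_force: 0.0
```

```bash
python3 - <<'E'
from cell import arm, monitor, get_image
import cv2,numpy as np
t=get_image("top")["image"][150:270,140:290];s=get_image("scene")["image"][195:325,220:390]
o=np.zeros((400,800,3),np.uint8);a=cv2.resize(t,(400,320),interpolation=2);b=cv2.resize(s,(400,306),interpolation=2)
o[:320,:400]=a;o[:306,400:]=b;cv2.imwrite("pics/g1.png",o)
E
```

```text
(no output)
```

View pics/g1.png

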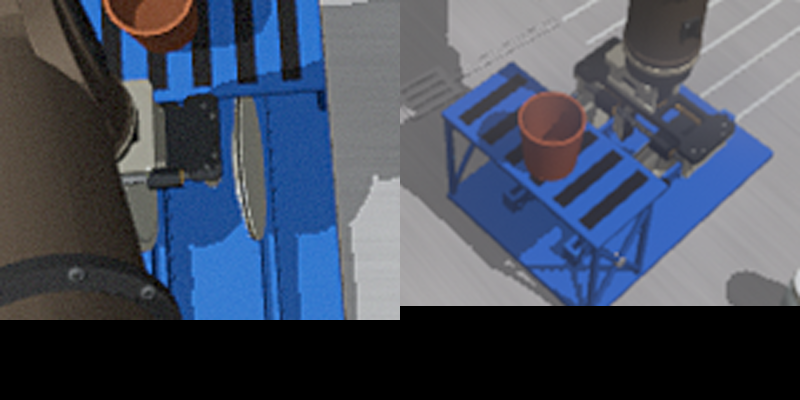

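The gripper is over the lid at about (150,130) in the left half of the picture, clear of the cup and tier, and the plate at (250,170) is free. I'll raise it 2 mm to keep off the dome and close.

In the tool's units: -0.002 m is -0.04.

{"name": "creep_tool", "arguments": {
  "deltas": {"dx": [0,0,0,0,0,0,0,0,0],"dy": [0,0,0,0,0,0,0,0,0],"dz": [-0.04,0,0,0,0,0,0,0,0],"turn": [0,0,0,0,0,0,0,0,0],"jaw": [0.6,0.0,0.0,0.0,0.0,0.0,0.0,0.0,0.0]},
  "squeeze": 30
}}

```text
clock: 3.6
position: [0.562, 0.2147, 0.1437]
ee_rot: [0.121, -3.139, 0.0]
force: [1.2, -0.1, 0.8]
width: 0.061
gripper_force: 30.0
```

```bash
python3 rel.py 0.562 0.2145 0.142 0.0744
```

```text
tool shift [-0.     -0.0002  0.0017] turn about tool z 0.0027 clock 3.6 F [ 1.2 -0.1  0.8] pos [0.562  0.2147 0.1437]
```

In the tool's units: 0.006 m is 0.12, 0.003 m is 0.06.

{"name": "creep_tool", "arguments": {
  "deltas": {"dx": [0.06,0.12,0.12],"dy": [0,0,0],"dz": [0,0,0],"turn": [0,0,0],"jaw": [0,0,0]}
}}

```text
clock: 3.9
position: [0.5466, 0.2135, 0.1437]
ee_rot: [-0.121, 3.139, -0.0]
force: [1.1, -0.9, -0.7]
width: 0.063
gripper_force: 30.0
```

{"name": "creep_tool", "arguments": {
  "deltas": {"dx": [0.14,0.14,0.14,0.14,0.14,0.1,0.06,0,0],"dy": [0,0,0,0,0,0,0,0,0],"dz": [0,0,0,0,0,0,0,0,0],"turn": [0,0,0,0,0,0,0,0,0],"jaw": [0,0,0,0,0,0,0,0,0]}
}}

```text
clock: 4.8
position: [0.5037, 0.2103, 0.1437]
ee_rot: [0.121, -3.138, 0.0]
force: [-1.2, -0.6, 0.6]
width: 0.058
gripper_force: 30.0
```

```bash
python3 - <<'E'
from cell import arm, monitor, get_image
import cv2,numpy as np
t=get_image("top")["image"][150:300,140:290]; s=get_image("scene")["image"][195:335,220:390]
o=np.zeros((400,800,3),np.uint8);o[:,:400]=cv2.resize(t,(400,400),interpolation=2);o[:330,400:]=cv2.resize(s,(400,330),interpolation=2);cv2.imwrite("pics/g2.png",o)
E
```

```text
(no output)
```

View pics/g2.png

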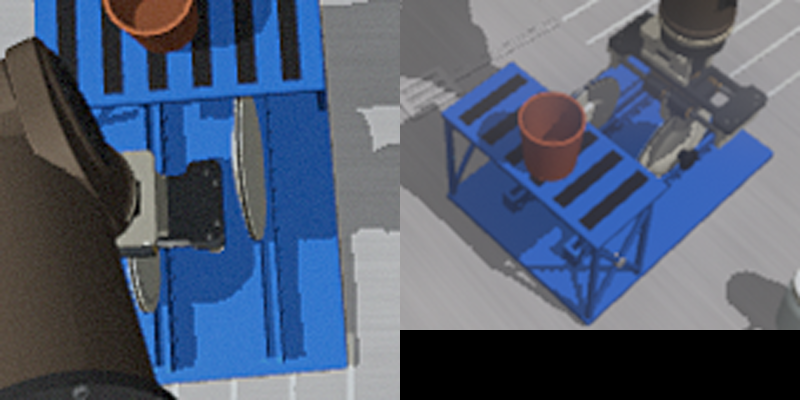

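The lid has followed the gripper and is well clear of the tier edge: in the left half of the picture its near end has moved to about (147,310). Forces are low, so I'll lift.

In the tool's units: -0.03 m is -0.6, -0.02 m is -0.4.

{"name": "creep_tool", "arguments": {
  "deltas": {"dx": [0,0,0,0,0,0,0,0,0,0],"dy": [0,0,0,0,0,0,0,0,0,0],"dz": [-0.1,-0.2,-0.4,-0.6,-0.6,-0.6,-0.6,-0.4,-0.2,0],"turn": [0,0,0,0,0,0,0,0,0,0],"jaw": [0,0,0,0,0,0,0,0,0,0]}
}}

```text
clock: 5.9
position: [0.5047, 0.2109, 0.3303]
ee_rot: [-0.121, 3.137, 0.003]
force: [0.3, 0.8, -1.8]
width: 0.062
gripper_force: 30.0
```

```bash
python3 rel.py 0.4382 -0.2412 0.259 0.265
```

```text
tool shift [ 0.1014 -0.4457  0.0704] turn about tool z -0.1878 clock 5.9 F [ 0.3  0.8 -1.8] pos [0.5047 0.2109 0.3303]
```

In the tool's units: -0.045 m is -0.9, -0.04 m is -0.8, -0.04 rad / 1.5708 = -0.0255.

{"name": "creep_tool", "arguments": {
  "deltas": {"dx": [0.08,0.16,0.2,0.2,0.2,0.2,0.2,0.2,0.16,0.1],"dy": [-0.3,-0.6,-0.8,-0.9,-0.9,-0.9,-0.9,-0.8,-0.6,-0.3],"dz": [0,0,0,0,0,0,0,0,0,0],"turn": [0,0,0,0,-0.0191,-0.0255,-0.0255,-0.0255,-0.0191,0],"jaw": [0,0,0,0,0,0,0,0,0,0]}
}}

```text
clock: 6.9
position: [0.4607, -0.1512, 0.3275]
ee_rot: [0.396, -3.114, 0.001]
force: [-0.5, 0.9, -1.5]
width: 0.064
gripper_force: 30.0
```

{"name": "creep_tool", "arguments": {
  "deltas": {"dx": [0,0,0],"dy": [0,0,0],"dz": [0.1,0.2,0.2],"turn": [0,0,0],"jaw": [0,0,0]}
}}

```text
clock: 7.2
position: [0.4623, -0.1461, 0.3021]
ee_rot: [0.404, -3.114, -0.001]
force: [0.1, 0.7, -1.8]
width: 0.062
gripper_force: 30.0
```

```bash
python3 rel.py 0.4382 -0.2412 0.259 0.265
```

```text
tool shift [ 0.0476 -0.0859  0.0431] turn about tool z -0.0067 clock 7.2 F [ 0.1  0.7 -1.8] pos [ 0.4623 -0.1461  0.3021]
```

In the tool's units: -0.016 m is -0.32, -0.015 m is -0.3, -0.007 rad / 1.5708 = -0.0045.

{"name": "creep_tool", "arguments": {
  "deltas": {"dx": [0.1,0.14,0.18,0.18,0.16,0.12,0.08,0,0,0],"dy": [-0.16,-0.26,-0.3,-0.32,-0.3,-0.24,-0.14,0,0,0],"dz": [0.1,0.14,0.16,0.16,0.14,0.1,0.06,0,0,0],"turn": [-0.0045,0,0,0,0,0,0,0,0,0],"jaw": [0,0,0,0,0,0,0,0,0,0]}
}}

```text
clock: 8.2
position: [0.4393, -0.2418, 0.2609]
ee_rot: [-0.416, 3.114, 0.0]
force: [-0.0, -0.1, -2.2]
width: 0.063
gripper_force: 30.0
```

```bash
python3 rel.py 0.4382 -0.2412 0.259 0.265;  python3 - <<'E'
from cell import arm, monitor, get_image
import cv2,numpy as np
d=get_image("top")["image"];e=get_image("scene")["image"];cv2.imwrite("pics/t1.png",d);cv2.imwrite("pics/s1.png",e)
o=np.zeros((450,800,3),np.uint8);o[:360,:400]=cv2.resize(d[170:290,350:483],(400,360),interpolation=2);o[:450,400:]=cv2.resize(e[80:215,180:300],(400,450),interpolation=2);cv2.imwrite("pics/g3.png",o)
E
```

```text
tool shift [0.0009 0.0009 0.0019] turn about tool z 0.0005 clock 8.2 F [-0.  -0.1 -2.2] pos [ 0.4393 -0.2418  0.2609]
```

View pics/g3.png

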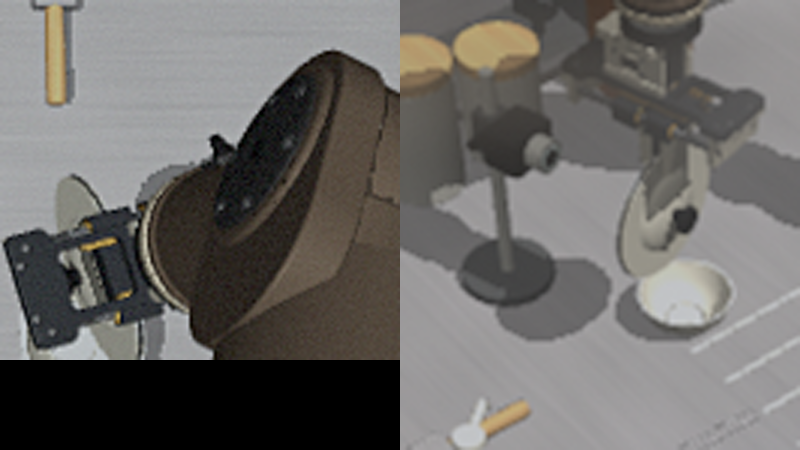

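The lid is held in front of the lens with its knob side away from it: knob at (683,218) and rim bottom near (640,277) in the scene crop. I'll check the lid's actual pose by overlaying the predicted disc.

```bash
python3 - <<'E'
from h import *
d=cv2.imread("pics/t1.png");e=cv2.imread("pics/s1.png")
P=disc(np.array([.4393,-.2418,.2609-.0487]),R.from_euler('z',.265).as_matrix())
def ov(n,im,x0,y0,w,h,s):
    z=cv2.resize(im[y0:y0+h,x0:x0+w],None,fx=s,fy=s,interpolation=2)
    q=((proj(n,P)-[x0,y0]+.5)*s-.5).astype(np.int32)
    cv2.polylines(z,[cv2.convexHull(q)],True,(0,0,255),1);return z
o=np.zeros((600,800,3),np.uint8)
a=ov("top",d,345,215,55,85,7);b=ov("scene",e,240,115,57,85,7)
o[:595,:385]=a;o[:595,400:799]=b;cv2.imwrite("pics/o2.png",o)
E
```

```text
(no output)
```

View pics/o2.png

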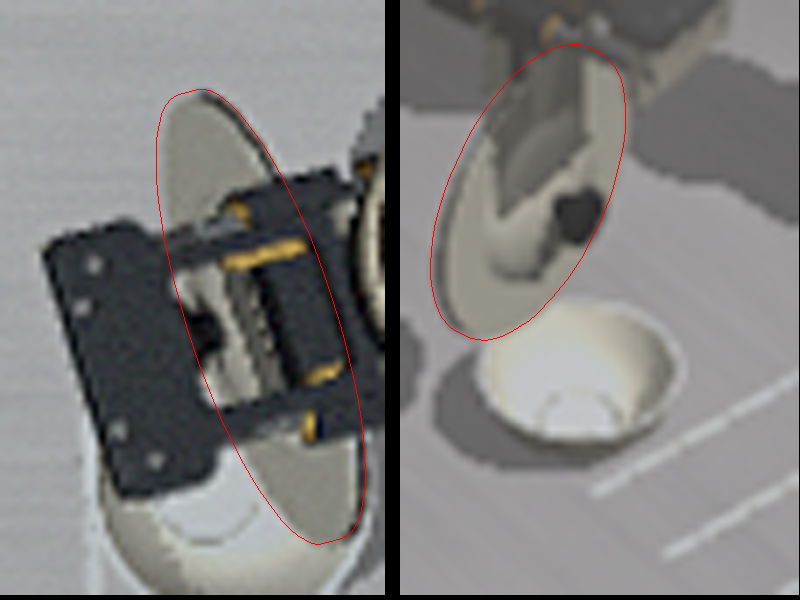

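The predicted disc matches the lid within about 1 px in both views, and the lid is upright. I'll make the last small correction and settle.

In the tool's units: 0.002 m is 0.04, 0.001 m is 0.02.

{"name": "creep_tool", "arguments": {
  "deltas": {"dx": [0.02,0,0,0,0,0],"dy": [0.02,0,0,0,0,0],"dz": [0.04,0,0,0,0,0],"turn": [0,0,0,0,0,0],"jaw": [0,0,0,0,0,0]}
}}

```text
clock: 8.9
position: [0.4377, -0.242, 0.2587]
ee_rot: [-0.414, 3.114, 0.0]
force: [-0.3, -0.2, -1.3]
width: 0.064
gripper_force: 30.0
```

```bash
python3 rel.py 0.4382 -0.2412 0.259 0.265
```

```text
tool shift [-0.0007  0.0006 -0.0003] turn about tool z -0.001 clock 8.9 F [-0.3 -0.2 -1.3] pos [ 0.4377 -0.242   0.2587]
```

```bash
python3 -c "
from cell import arm, monitor, get_image
print(arm.sign_off())"
```

```text
the job is handed in; nothing more can be done
None
```

The lid was drawn clear of the tier, lifted out and handed in at about 9 s, still held steady on edge 15 cm in front of the lens with its knobless side towards it. My measurements put it within about 1–2 mm of centre; the judge's verdict was not shown.

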